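# Move three battery packs on by one station

### The job

Move every battery pack on by one station: the block pack goes from the meter into the charging dock, the eight-cell pack from the dock into the tester, and the twin-cell pack from the tester into the meter. Each bay holds only one pack, and the empty rubber mat is free for parking one on the way; at the end each pack stands upright on the floor of its new bay, in the middle and lengthwise, let go and still. Do not tip a pack over, and leave the tin, the bottle and the spool where they are.

Things in the scene. Friction and masses are not known exactly. Their poses are not given: they have to be found in the camera images.
- block_pack: Battery pack, one plain off-white plastic block 64 x 40 x 50 mm high with two brass terminal posts 6 mm high on top. Loose, about 300 g, starts standing in the meter's bay. Origin: centre of the underside; x along the 64 mm side, z up. Grip it across its 40 mm width.
- eight_pack: Battery pack, eight slim round cells standing in two rows of four in a black plastic holder; 62 x 34 mm (holder, 36 mm high), 51 mm high over the cells, whose tops form a 58 x 30 mm group. Loose, about 210 g, starts standing in the charging dock's bay. Origin: centre of the underside; x along the 62 mm side, z up. Grip it across its 34 mm width (30 mm at the cells).
- twin_pack: Battery pack, two fat round steel cells of 33 mm diameter standing side by side, joined by a grey sleeve 40 mm long and 34 mm wide; 66 x 34 mm overall, 61 mm high. Loose, about 280 g, starts standing in the tester's bay. Origin: centre of the underside; x along the 66 mm side, z up. Grip it across its 34 mm width, at the sleeve.
- meter: Grey handheld meter lying face down, 176 x 94 x 32 mm, with five dark screw holes and ribbed sides; near one end an open-topped rectangular bay for one pack, 84 mm (x) by 58 mm (y) inside, centred on the origin; bay floor 14 mm and bay rim 32 mm above the bench. The body reaches from x = -58 to x = +118 mm. Fixed. Origin: on the bench under the middle of the bay; x along the bay's long side, z up.
- dock: Black charging dock, 137 x 90 mm, with a finned hump 40 mm high at its far (+x) end; open-topped rectangular bay for one pack, 84 mm (x) by 58 mm (y) inside, centred on the origin; bay floor 10 mm and bay rim 26 mm above the bench. The body reaches from x = -52 to x = +85 mm. Fixed. Origin: on the bench under the middle of the bay; x along the bay's long side, z up.
- tester: Aluminium cell tester, 152 x 92 mm, with a round white dial (33 mm high) at its far (+x) end; open-topped rectangular bay for one pack, 84 mm (x) by 58 mm (y) inside, centred on the origin; bay floor 8 mm and bay rim 24 mm above the bench. The body reaches from x = -52 to x = +100 mm. Fixed. Origin: on the bench under the middle of the bay; x along the bay's long side, z up.
- mat: Free parking place: flat black rubber mat, 120 x 90 x 3 mm, empty at the start. Fixed. Origin: centre of its underside, on the bench; x along the 120 mm side.
- tin: Bystander: closed round aluminium tin, 66 mm diameter, 32 mm high, loose. Origin: centre of its underside.
- flask: Bystander: small amber bottle with a black cap, 38 mm diameter, 75 mm high, loose. Origin: centre of its underside.
- spool: Bystander: spool standing on end, black flanges 60 mm in diameter, 44 mm high, loose. Origin: centre of its underside.

How it is judged:
By the outcome, as a careful person would: the job done as asked, in the order asked, and still so for the second after the job is handed in, with the robot touching nothing.
It also fails if it takes over 112 s, if anything falls off the work surface, if the arm or the gripper's body presses on something with over 40 N, if the wrist force passes 120 N, or if a joint passes its speed limit or range.

### The arm

A 7-joint arm with a two-finger parallel gripper is mounted at the origin on the work surface. World frame = base frame: x ahead of the robot, y to its left, z up, the work surface at z = 0. Lengths are in m, angles in rad, forces in N, time in s.
With the tool pointing down it reaches from about 0.425 to 0.825 m from the base axis. Payload 3.6 kg.
Tool frame: the origin (TCP) lies at the very end of the fingers, on their centre line; the grasp point (between the pads) lies 19 mm behind it (hold_point_z is the distance from the TCP to the grasp point, in m); z points along the fingers, y is the direction in which the jaws open and shut (so a half turn about z gives the same grasp; the last joint's range is limited). The gripper opens to 85 mm and grips with 20 to 120 N. Pads are 22 mm wide; open, the fingers measure 114 mm over their backs; the gripper's body (76 mm by 85 mm) begins 54 mm behind the grasp point. The pads swing forward as they close: fully open they stand 13 mm farther back than shut.
Start: joints at [-1.254, 0.615, -0.013, 1.423, 0.008, 1.103, -0.04], TCP at [0.218, 0.612, 0.231] pointing down, gripper open.
Joint ranges: [-3.12, 3.12], [-0.3, 2.06], [-1.34, 1.32], [0.26, 2.42], [-1.36, 4.5], [0.01, 1.98], [-2.84, 2.84]. Speed limits (rad/s): [2.79, 2.79, 3.14, 3.14, 3.14, 3.14, 3.14].

### API

Orientations are given as [roll, pitch, yaw] about the fixed x, y, z axes, in that order (R = Rz(yaw) Ry(pitch) Rx(roll)).
In Python, from bench import * gives the robot as it stands. The module is installed in compiled form; this text tells all that it offers.
- The arm moves only by the shell command python3 -m inch 'ROWS' [OPENING]. ROWS is JSON, a list of rows, each a list of 6 numbers: the shift along the tool's x, y, z in m, then the turn, a rotation vector about the tool's x, y, z in degrees. In form: [[x, y, z, wx, wy, wz], ...]. A call has 1 to 12 rows; each row is the pose to reach, as a shift and turn from the pose commanded when the call began, along the tool's axes at that moment; what a row does not reach only later rows make up. A row lasts 1/10 s, in which the tool goes at most 50 mm and 8.59 degrees, less where a joint would pass 70% of its speed; a pose out of reach is approached as far as the arm can. A call with a gripper value outside its range is refused whole. OPENING is the gripper's target within -1 to 1 (shut at 1, half-way at 0, fully open at -1), set as the call begins (- or left out, the last holds). The fingers move at their own pace and stop on an object; the grip force is fixed at half the most. Time passes only in rows, so rows that repeat a pose let the fingers close. It gives the time, the measured TCP pose, the force and the opening at its end, in the units of the state.
- sense(): the state, without advancing time (a new reading comes with each control period).
- snapshot(name): name is "scene" or "top" or "wrist"; returns the picture (400x640x3 uint8, blue, green, red); there is no depth.
- camera_info(name): a dict with "camera_matrix" (3x3 intrinsics, pixels), "origin" and "attitude" of the camera in the world. Camera axes: x right, y down, z forward; pixel columns grow to the right and rows downward; lengths in m; the calibration is good to about 2 mm. A picture is of the moment at which its call begins: read the wrist's pose just before it. camera_info takes no time and is no camera call; for the wrist camera it gives the pose at the moment of the call.
- hand_in(): hands the job in, once; it reports no verdict.
Trained networks look in the newest picture that a camera, given by its name, has taken for a name from the list of things; names that differ only in an ending like _2 or _b are one class to them, and where a whole thing is asked for, a point or a joint stands for the part that bears it (a point fixed in the world has none). Each returns a list of dicts, best first, with "conf" (0 to 1); they miss things now and then, are a little off and sometimes report something else, mostly with a low value. They report only what shows in the picture. A call takes as long as a camera call.
- look_for(name, camera): "rect" ([left, top, width, height] as shares, 0 to 1, of the picture: columns of its width, rows of its height, round what is visible of it).
- silhouettes(name, camera): "mask" (400x640 bool, what is visible of it) and "rect" ([left, top, width, height] as shares, 0 to 1, of the picture: columns of its width, rows of its height, round what is visible of it).
- mark_of(name, camera): "centre" ([column, row] as shares, 0 to 1, of the picture: columns of its width, rows of its height: a listed point, or the origin of a listed thing).
The state is a dict: "t": time; "joints": joint angles; "qvel": joint speeds; "tau": joint torques, N m; "tool_pos": TCP position; "orientation": TCP orientation; "wrist_force": force on the tool from outside, world axes, zero at the start; "moment": the same for the moment, N m; "opening": finger opening in m.
Only numpy, scipy, OpenCV 4.12 (cv2) and the standard library are available. Lean on these libraries where they do the work, as an engineer would, in place of code of your own. Each camera call takes 0.05 s, during which the arm holds its last target. There are 200 camera calls.

## Working session

There is one attempt and no reset: what is moved stays moved. The work goes in short steps, Python scripts to look and compute and a shell command to move; the robot and the scene stay as the last step left them, time stands still between calls to the robot, and variables do not carry over. Pictures are saved under pics/ and viewed, about 12 in all and at most 16, crops included, and the job is handed in when it is done.

```bash
mkdir -p pics; cat > h.py <<'E'
from bench import *
import numpy as np, cv2
from scipy.spatial.transform import Rotation as R
def cam(n):
    c=camera_info(n); a=np.array(c["attitude"])
    if a.shape==(3,3): M=a
    elif a.size==3: M=R.from_euler('xyz',a).as_matrix()
    else: M=R.from_quat(a).as_matrix()
    return np.array(c["camera_matrix"]),np.array(c["origin"]),M
def ray(n,u,v,z,C=None):
    K,o,M=C or cam(n); d=M@np.linalg.inv(K)@[u,v,1]; return o+d*(z-o[2])/d[2]
def proj(n,P,C=None):
    K,o,M=C or cam(n); p=(np.atleast_2d(P)-o)@M; q=p@K.T; return q[:,:2]/q[:,2:]
E
python3 - <<'E'
from h import *
s=sense(); print(s)
for n in("scene","top","wrist"):
    cv2.imwrite(f"pics/{n}0.png",snapshot(n)); print(n,camera_info(n))
for nm in "block_pack eight_pack twin_pack meter dock tester mat tin flask spool".split():
    for n in("top","scene"):
        m=mark_of(nm,n)[:2]
        print(nm,n,[(np.round(np.array(x["centre"])*[640,400],1),round(x["conf"],2),np.round(ray(n,*(np.array(x["centre"])*[640,400]),0),3)) for x in m])
E
```

```text
{'t': 0.0, 'joints': array([-1.25448825,  0.61592579, -0.01264941,  1.4249111 ,  0.00806577,
        1.10342242, -0.04042241]), 'qvel': array([-0.00136197,  0.00079839, -0.00056517,  0.00166854,  0.00013921,
        0.00076497, -0.00126861]), 'tau': array([-3.55059929e-04, -4.69223642e+01,  2.58821631e-01, -1.71029788e+01,
        9.93366499e-03,  9.68599546e-03, -1.98279409e-06]), 'tool_pos': array([0.21819107, 0.61145889, 0.23012975]), 'orientation': array([-3.13897471e+00, -1.06185264e-05,  2.79884030e+00]), 'wrist_force': array([-1.19366246, -0.42192666, -0.78583961]), 'moment': array([0.02401392, 0.00964213, 0.01606027]), 'opening': 0.0853810021411897}
scene {'camera_matrix': array([[411.37683641,   0.        , 310.27205572],
       [  0.        , 411.37683641, 199.45082827],
       [  0.        ,   0.        ,   1.        ]]), 'origin': array([1.03401449, 0.54032682, 0.56914062]), 'attitude': array([-2.18473782, -0.00955416,  2.43677163])}
top {'camera_matrix': array([[454.53636565,   0.        , 319.911546  ],
       [  0.        , 454.53636565, 196.0723769 ],
       [  0.    
[... 1580 characters left out ...]
8, 222.1]), 0.54, array([0.449, 0.09 , 0.   ]))]
mat top [(array([284.2, 165.5]), 0.89, array([0.615, 0.097, 0.   ]))]
mat scene [(array([323.6, 256.2]), 0.92, array([0.614, 0.097, 0.   ]))]
tin top [(array([385.9, 249.3]), 0.92, array([ 0.431, -0.121,  0.   ]))]
tin scene [(array([324.7, 180.9]), 0.82, array([ 0.425, -0.111,  0.   ])), (array([255.8, 204.4]), 0.63, array([ 0.619, -0.138,  0.   ]))]
flask top [(array([280.4, 244.4]), 0.54, array([0.443, 0.104, 0.   ]))]
flask scene [(array([375.5, 221.9]), 0.75, array([0.451, 0.088, 0.   ]))]
spool top [(array([469.2, 137. ]), 0.85, array([ 0.675, -0.31 ,  0.   ]))]
spool scene [(array([198.9, 182.7]), 0.59, array([ 0.677, -0.308,  0.   ]))]
```

View pictures.

View pics/top0.png

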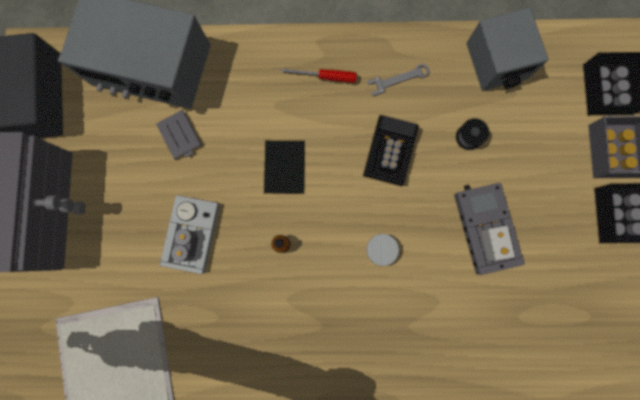

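View pics/scene0.png

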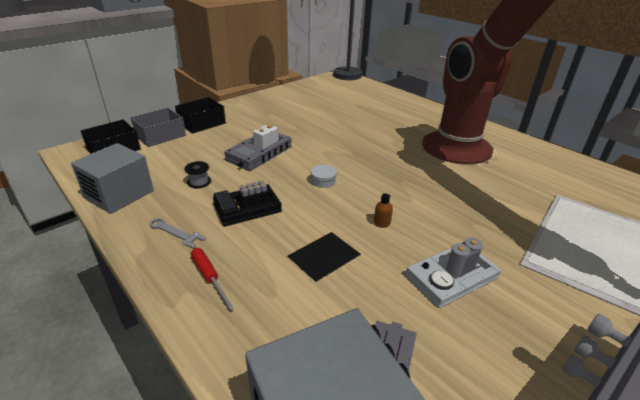

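```bash
cat >> h.py <<'E'
from scipy.optimize import minimize
# boxes: x0,x1,halfwidth_y,z0,z1
BODY=dict(meter=[(-.058,.118,.047,0,.032)],dock=[(-.052,.085,.045,0,.026),(.047,.085,.045,0,.040)],
 tester=[(-.052,.100,.046,0,.024)],mat=[(-.06,.06,.045,0,.003)])
PACK=dict(block_pack=[(-.032,.032,.020,0,.050)],eight_pack=[(-.031,.031,.017,0,.036),(-.029,.029,.015,.036,.051)],
 twin_pack=[(-.033,.033,.0165,0,.061)])
def render(n,boxes,p,C,z=0):
    im=np.zeros((400,640),np.uint8); c,s=np.cos(p[2]),np.sin(p[2])
    for x0,x1,h,z0,z1 in boxes:
        P=np.array([(p[0]+c*x-s*y,p[1]+s*x+c*y,z+w) for x in(x0,x1) for y in(-h,h) for w in(z0,z1)])
        q=cv2.convexHull(proj(n,P,C).astype(np.float32))
        cv2.fillPoly(im,[np.round((q)*256).astype(np.int32)],255,cv2.LINE_AA,8)
    return im.astype(float)/255
def fit(views,boxes,p0,z=0):
    # views: list of (cam,mask,C)
    ms=[cv2.GaussianBlur(m.astype(np.float32),(0,0),1.5) for _,m,_ in views]
    f=lambda p:sum(((cv2.GaussianBlur(render(n,boxes,p,C,z),(0,0),1.5)-m)**2).sum()/m.sum() for (n,_,C),m in zip(views,ms))
    r=minimize(f,p0,method='Nelder-Mead',options=dict(initial_simplex=np.array(p0)+np.array([[0,0,0],[.01,0,0],[0,.01,0],[0,0,.15]]),xatol=1e-4,fatol=1e-5))
    return r.x,r.fun
def mask(nm,n):
    s=silhouettes(nm,n); return (s[0]["mask"],s[0]["conf"]) if s else (np.zeros((400,640),bool),0)
E
python3 - <<'E'
from h import *
import pickle
G=dict(meter=("block_pack",(.445,-.35,.2)),dock=("eight_pack",(.62,-.134,-.2)),tester=("twin_pack",(.443,.298,-.1)),mat=(None,(.614,.097,0)))
C={n:cam(n) for n in("top","scene")}
M={}
for b,(pk,p0) in G.items():
    V={}
    for n in C:
        m,c=mask(b,n); M[b,n]=m
        if pk: m2,c2=mask(pk,n); M[pk,n]=m2
        else: m2,c2=m,0
        V[n]=(n,m,m2); print(b,n,c,c2,m.sum(),m2.sum())
    for ns in(["top"],["scene"],["top","scene"]):
        vs=[(n,V[n][1],C[n]) for n in ns]
        r=fit([(n,V[n][1]|V[n][2],C[n]) for n in ns],BODY[b]+([(-.03,.03,.018,.02,.06)] if pk else []),p0); print(b,ns,np.round(r[0],4),round(r[1],3),np.rad2deg(r[0][2]).round(1))
pickle.dump(M,open("m.pkl","wb"))
E
```

```text
meter top 0.63 0.77 3340 878
meter scene 0.91 0.64 1236 465
meter ['top'] [ 0.4441 -0.3392  0.2226] 0.015 12.8
meter ['scene'] [ 0.4406 -0.3449  0.2279] 0.02 13.1
meter ['top', 'scene'] [ 0.4441 -0.3399  0.2225] 0.048 12.7
dock top 0.79 0.67 2123 538
dock scene 0.78 0.91 1395 651
dock ['top'] [ 0.6259 -0.1291 -0.2616] 0.038 -15.0
dock ['scene'] [ 0.6246 -0.1327 -0.2744] 0.05 -15.7
dock ['top', 'scene'] [ 0.6268 -0.1286 -0.3118] 0.093 -17.9
tester top 0.65 0.61 2747 692
tester scene 0.51 0.77 691 973
tester ['top'] [ 0.4406  0.3019 -0.2132] 0.008 -12.2
tester ['scene'] [0.3669 0.2438 0.4785] 1.453 27.4
tester ['top', 'scene'] [ 0.4342  0.297  -0.0575] 2.024 -3.3
mat top 0.72 0 2178 2178
mat scene 0.89 0 1870 1870
mat ['top'] [ 0.611   0.0976 -0.0011] 0.013 -0.1
mat ['scene'] [ 0.6108  0.0938 -0.008 ] 0.012 -0.5
mat ['top', 'scene'] [ 0.6109  0.0966 -0.0119] 0.037 -0.7
```

```bash
cat >> h.py <<'E'
def go(x,y,z,yaw):
    s=sense(); yaw=yaw%np.pi
    if yaw<np.pi/2: yaw+=np.pi
    A=R.from_euler('xyz',s["orientation"]); B=R.from_euler('xyz',[np.pi,0,yaw])
    d=A.inv().apply(np.array([x,y,z])-s["tool_pos"]); w=(A.inv()*B).as_rotvec(degrees=True)
    print("go",np.round(d,4),np.round(w,2),"dist",np.linalg.norm(d).round(3))
E
python3 -c "
from h import *
go(.42,.3,.231,-.21)"
```

```text
go [-0.2947 -0.2263  0.0003] [-0.   -0.   -7.61] dist 0.372
```

```bash
r='[-0.295,-0.226,0,0,0,-7.6]'; python3 -m inch '[[-0.295,-0.226,0,0,0,-7.6],[-0.295,-0.226,0,0,0,-7.6],[-0.295,-0.226,0,0,0,-7.6],[-0.295,-0.226,0,0,0,-7.6],[-0.295,-0.226,0,0,0,-7.6],[-0.295,-0.226,0,0,0,-7.6],[-0.295,-0.226,0,0,0,-7.6],[-0.295,-0.226,0,0,0,-7.6],[-0.295,-0.226,0,0,0,-7.6],[-0.295,-0.226,0,0,0,-7.6],[-0.295,-0.226,0,0,0,-7.6]]' -1
cat >> h.py <<'E'
def wfit(b,pk,p0,z0,pic=None):
    C=cam("wrist"); im=snapshot("wrist")
    m,c=mask(b,"wrist"); m2,c2=mask(pk,"wrist") if pk else (m&False,0)
    out=im.copy(); u=m|m2
    r=fit([("wrist",u,C)],BODY[b]+([(x0,x1,h,a+z0,e+z0) for x0,x1,h,a,e in PACK[pk]] if pk else []),p0)
    print(b,"conf",round(c,2),round(c2,2),m.sum(),m2.sum(),"fit",np.round(r[0],4),round(r[1],3))
    if pk:
        q=fit([("wrist",m2,C)],PACK[pk],list(r[0]),z0); print(pk,np.round(q[0],4),round(q[1],3))
        k,_=cv2.findContours((render("wrist",PACK[pk],q[0],C,z0)>.5).astype(np.uint8),0,2); cv2.drawContours(out,k,-1,(0,255,255),1)
    k,_=cv2.findContours((render("wrist",BODY[b],r[0],C)>.5).astype(np.uint8),0,2); cv2.drawContours(out,k,-1,(0,0,255),1)
    k,_=cv2.findContours(u.astype(np.uint8),0,2); cv2.drawContours(out,k,-1,(0,255,0),1)
    for h,col in((ZR[b],(255,0,0)),):   # bay rim outline
        cc,s=np.cos(r[0][2]),np.sin(r[0][2])
        P=[(r[0][0]+cc*x-s*y,r[0][1]+s*x+cc*y,h) for x,y in((-.042,-.029),(.042,-.029),(.042,.029),(-.042,.029))]
        cv2.polylines(out,[np.round(proj("wrist",P,C)).astype(np.int32)],1,col,1)
    if pic: cv2.imwrite(f"pics/{pic}.png",out)
    return r[0]
ZR=dict(meter=.032,dock=.026,tester=.024,mat=.003)
E
python3 -c "
from h import *
print(sense()['tool_pos'],sense()['orientation'])
wfit('tester','twin_pack',(.441,.302,-.213),.008,'w_tester')"
```

```text
t: 2.95
tool_pos: [0.4191, 0.3022, 0.2313]
orientation: [3.14, -0.001, 2.935]
wrist_force: [-0.0, 0.5, 0.3]
opening: 0.0853
[0.41912397 0.30216633 0.23134872] [ 3.14048460e+00 -9.44339038e-04  2.93490883e+00]
tester conf 0.9 0.63 6490 1721 fit [ 0.4422  0.3013 -0.1911] 0.007
twin_pack [ 0.4408  0.2982 -0.174 ] 0.108
```

View pics/w_tester.png

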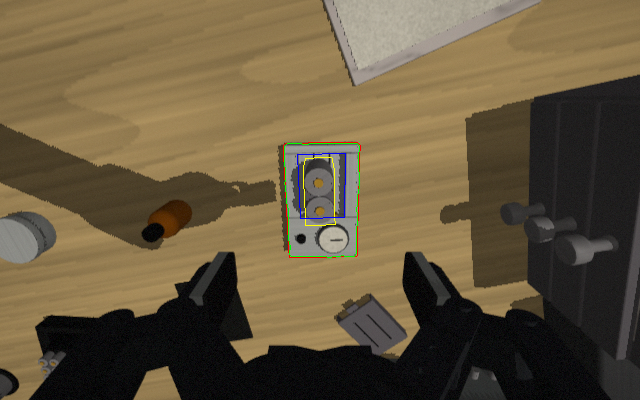

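```bash
python3 -c "
import cv2
a=cv2.imread('pics/w_tester.png')[135:265,265:375]; cv2.imwrite('pics/c1.png',cv2.resize(a,None,fx=4.5,fy=4.5,interpolation=2))
from h import *
print(ray('wrist',318,183,.069),ray('wrist',320,211,.069))
go(.606,-.130,.231,-.27)"
```

```text
[0.42433584 0.29996043 0.069     ] [0.45683477 0.29541006 0.069     ]
go [-2.714e-01 -3.843e-01 -1.000e-04] [ 0.02 -0.04  3.62] dist 0.47
```

View pics/c1.png

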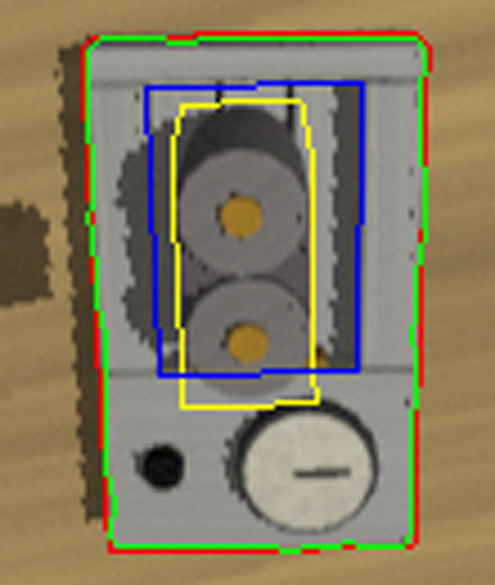

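```bash
python3 -m inch '[[-0.271,-0.384,0,0,0,3.6],[-0.271,-0.384,0,0,0,3.6],[-0.271,-0.384,0,0,0,3.6],[-0.271,-0.384,0,0,0,3.6],[-0.271,-0.384,0,0,0,3.6],[-0.271,-0.384,0,0,0,3.6],[-0.271,-0.384,0,0,0,3.6],[-0.271,-0.384,0,0,0,3.6],[-0.271,-0.384,0,0,0,3.6],[-0.271,-0.384,0,0,0,3.6],[-0.271,-0.384,0,0,0,3.6],[-0.271,-0.384,0,0,0,3.6]]'
python3 -c "
from h import *
wfit('dock','eight_pack',(.626,-.13,-.27),.01,'w_dock')
wfit('mat',None,(.611,.096,-.01),.003)
a=cv2.imread('pics/w_dock.png')[120:280,240:400]; cv2.imwrite('pics/c2.png',cv2.resize(a,None,fx=3.7,fy=3.7,interpolation=2))"
```

```text
t: 4.3
tool_pos: [0.6053, -0.1302, 0.2308]
orientation: [3.14, -0.001, 2.87]
wrist_force: [-0.1, 0.3, -0.0]
opening: 0.0854
dock conf 0.84 0.66 6035 1550 fit [ 0.6262 -0.1299 -0.2725] 0.031
eight_pack [ 0.6264 -0.1304 -0.2407] 0.053
mat conf 0.58 0 7147 0 fit [ 0.6121  0.0972 -0.019 ] 0.011
```

View pics/c2.png

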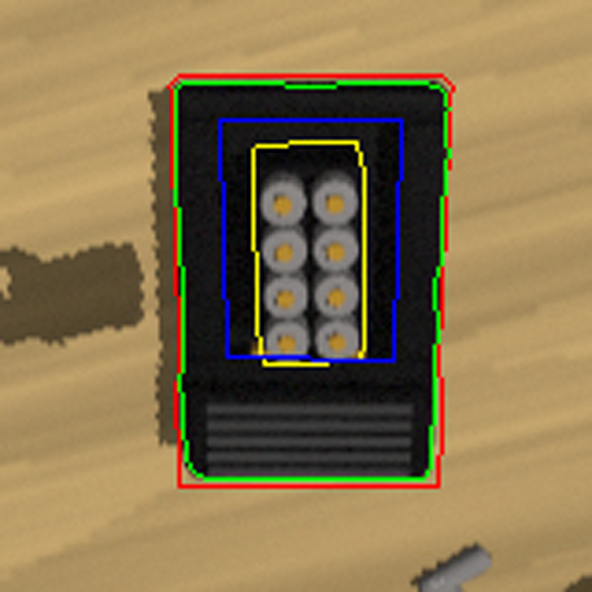

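```bash
python3 -c "
from h import *
P=np.array([ray('wrist',u/3.7+240-.5,v/3.7+120-.5,.061)[:2] for u,v in((284,205),(336,205),(288,343),(339,343))])
print(P.round(4),P.mean(0)); d=P[2:].mean(0)-P[:2].mean(0); yaw=np.arctan2(d[1],d[0]); print(np.linalg.norm(d),yaw)
x,y=P.mean(0); go(x,y,.10,yaw); go(x,y,.030,yaw)"
```

```text
[[ 0.603  -0.1319]
 [ 0.6071 -0.1168]
 [ 0.6461 -0.1426]
 [ 0.6504 -0.1272]] [ 0.62663622 -0.12963826]
0.04447930236333049 -0.2404541112333567
go [-0.0206  0.0057  0.1315] [ 0.05 -0.01 -1.68] dist 0.133
go [-0.0206  0.0056  0.2015] [ 0.05 -0.01 -1.68] dist 0.203
```

```bash
python3 -m inch '[[-0.0206,0.0056,0.05,0,0,-1.7],[-0.0206,0.0056,0.09,0,0,-1.7],[-0.0206,0.0056,0.13,0,0,-1.7],[-0.0206,0.0056,0.155,0,0,-1.7],[-0.0206,0.0056,0.175,0,0,-1.7],[-0.0206,0.0056,0.19,0,0,-1.7],[-0.0206,0.0056,0.2,0,0,-1.7],[-0.0206,0.0056,0.2015,0,0,-1.7],[-0.0206,0.0056,0.2015,0,0,-1.7]]' -1
python3 -m inch '[[0,0,0,0,0,0],[0,0,0,0,0,0],[0,0,0,0,0,0],[0,0,0,0,0,0],[0,0,0,0,0,0],[0,0,0,0,0,0],[0,0,0,0,0,0],[0,0,0,0,0,0]]' 1
python3 -c "
from h import *
s=sense();print(s['tool_pos'],s['orientation'],s['wrist_force'])"
```

```text
t: 5.45
tool_pos: [0.6271, -0.132, 0.0304]
orientation: [3.142, 0.001, 2.899]
wrist_force: [-0.2, -0.0, 0.7]
opening: 0.0854
t: 6.25
tool_pos: [0.6273, -0.1322, 0.0307]
orientation: [3.142, 0.002, 2.898]
wrist_force: [-0.6, -0.1, 5.4]
opening: 0.0325
[ 0.62731093 -0.13220919  0.03067854] [3.14151920e+00 1.63031090e-03 2.89830238e+00] [-0.5710669  -0.10741857  5.36981854]
```

```bash
python3 -m inch '[[0,0,-0.005,0,0,0],[0,0,-0.015,0,0,0],[0,0,-0.03,0,0,0],[0,0,-0.055,0,0,0],[0,0,-0.085,0,0,0],[0,0,-0.115,0,0,0],[0,0,-0.13,0,0,0],[0,0,-0.13,0,0,0],[0,0,-0.13,0,0,0]]'
python3 -c "
from h import *
cv2.imwrite('pics/w_l1.png',snapshot('wrist')[100:400,170:470])
s=sense();print(s['tool_pos'],s['orientation'],s['wrist_force'],s['moment'])
go(.611,.0965,.16,-.012)"
```

```text
t: 7.15
tool_pos: [0.6261, -0.132, 0.1599]
orientation: [-3.142, -0.0, 2.898]
wrist_force: [0.1, -0.7, -3.5]
opening: 0.0326
[ 0.62559594 -0.13181021  0.15889638] [-3.14147511e+00 -2.46671896e-03  2.89834454e+00] [-0.1373202  -0.25974346 -2.3620479 ] [-0.03054701  0.01673238 -0.04528544]
go [ 0.0692  0.2181 -0.001 ] [ 1.000e-02 -1.400e-01 -1.325e+01] dist 0.229
```

View pics/w_l1.png

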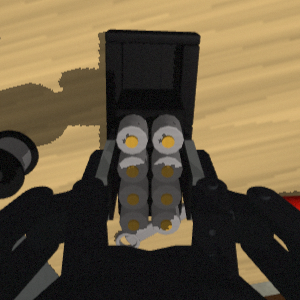

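```bash
python3 -m inch '[[0.015,0.045,0,0,0,-3],[0.03,0.09,0,0,0,-6],[0.045,0.135,0,0,0,-9],[0.06,0.18,0,0,0,-12],[0.069,0.21,0,0,0,-13.2],[0.069,0.218,0,0,0,-13.2],[0.069,0.218,0.04,0,0,-13.2],[0.069,0.218,0.08,0,0,-13.2],[0.069,0.218,0.11,0,0,-13.2],[0.069,0.218,0.125,0,0,-13.2],[0.069,0.218,0.131,0,0,-13.2],[0.069,0.218,0.131,0,0,-13.2]]'
python3 -c "
from h import *
s=sense();print(s['tool_pos'],s['orientation'],s['wrist_force'],s['moment'])
go(.611,.0965,.024,-.012)"
```

```text
t: 8.4
tool_pos: [0.6123, 0.0956, 0.0284]
orientation: [-3.141, -0.001, 3.128]
wrist_force: [-0.1, 0.1, -2.3]
opening: 0.0323
[0.61230967 0.09561216 0.02841144] [-3.14113126e+00 -5.80032471e-04  3.12807411e+00] [-0.13296727  0.13048137 -2.2722147 ] [-0.00937843  0.00996541 -0.02946387]
go [0.0013 0.0009 0.0044] [-0.03 -0.03 -0.09] dist 0.005
```

```bash
python3 -m inch '[[0,0,0.002,0,0,0],[0,0,0.004,0,0,0],[0,0,0.0045,0,0,0],[0,0,0.0045,0,0,0]]'
python3 -m inch '[[0,0,0,0,0,0],[0,0,0,0,0,0],[0,0,0,0,0,0],[0,0,0,0,0,0],[0,0,0,0,0,0],[0,0,-0.01,0,0,0],[0,0,-0.03,0,0,0],[0,0,-0.06,0,0,0],[0,0,-0.1,0,0,0],[0,0,-0.14,0,0,0],[0,0,-0.15,0,0,0],[0,0,-0.15,0,0,0]]' -1
python3 -c "
from h import *
go(.424,-.343,.22,.223)"
```

```text
t: 8.8
tool_pos: [0.6125, 0.0962, 0.0249]
orientation: [3.141, 0.001, 3.129]
wrist_force: [0.3, 0.6, -2.5]
opening: 0.0325
t: 10.0
tool_pos: [0.6135, 0.0963, 0.1771]
orientation: [3.141, 0.005, 3.129]
wrist_force: [-0.4, 0.1, -1.4]
opening: 0.0857
go [ 0.1835 -0.4417 -0.0443] [  0.02   0.31 -13.52] dist 0.48
```

```bash
python3 -m inch '[[0.1835,-0.4417,-0.044,0,0,-13.5],[0.1835,-0.4417,-0.044,0,0,-13.5],[0.1835,-0.4417,-0.044,0,0,-13.5],[0.1835,-0.4417,-0.044,0,0,-13.5],[0.1835,-0.4417,-0.044,0,0,-13.5],[0.1835,-0.4417,-0.044,0,0,-13.5],[0.1835,-0.4417,-0.044,0,0,-13.5],[0.1835,-0.4417,-0.044,0,0,-13.5],[0.1835,-0.4417,-0.044,0,0,-13.5],[0.1835,-0.4417,-0.044,0,0,-13.5],[0.1835,-0.4417,-0.044,0,0,-13.5],[0.1835,-0.4417,-0.044,0,0,-13.5]]'
python3 -c "
from h import *
cv2.imwrite('pics/x.png',snapshot('wrist'))
wfit('meter','block_pack',(.444,-.34,.223),.014,'w_meter')
a=cv2.imread('pics/w_meter.png')[110:270,240:400]; cv2.imwrite('pics/c3.png',cv2.resize(a,None,fx=3.7,fy=3.7,interpolation=2))"
```

```text
t: 11.2
tool_pos: [0.4218, -0.3428, 0.2167]
orientation: [3.138, -0.002, -2.921]
wrist_force: [-0.7, -0.2, 0.3]
opening: 0.0851
meter conf 0.94 0.74 8378 2363 fit [ 0.4454 -0.3399  0.2221] 0.008
block_pack [ 0.4408 -0.3426  0.1683] 0.017
```

View pics/c3.png

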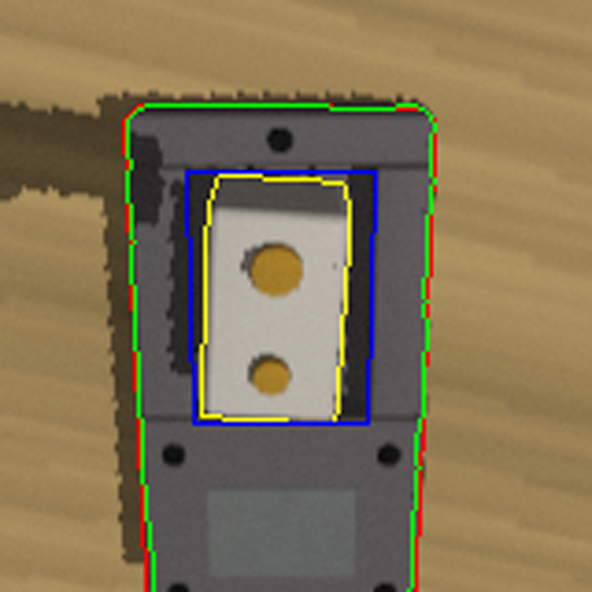

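```bash
python3 -c "
from h import *
go(.4408,-.3426,.035,.168)"
```

```text
go [-0.0164 -0.0056  0.1827] [ 0.11 -0.02  3.33] dist 0.183
```

```bash
python3 -m inch '[[-0.0164,-0.0056,0.03,0,0,3.3],[-0.0164,-0.0056,0.07,0,0,3.3],[-0.0164,-0.0056,0.11,0,0,3.3],[-0.0164,-0.0056,0.14,0,0,3.3],[-0.0164,-0.0056,0.16,0,0,3.3],[-0.0164,-0.0056,0.173,0,0,3.3],[-0.0164,-0.0056,0.179,0,0,3.3],[-0.0164,-0.0056,0.1815,0,0,3.3],[-0.0164,-0.0056,0.1815,0,0,3.3]]' -1
python3 -c "
from h import *
s=sense();print(s['tool_pos'],s['orientation'],s['wrist_force'])
go(.4408,-.3426,.035,.168)"
```

```text
t: 12.3
tool_pos: [0.4408, -0.3452, 0.0374]
orientation: [-3.141, 0.001, -2.976]
wrist_force: [0.3, -0.4, 0.4]
opening: 0.086
[ 0.44081596 -0.34517815  0.03744591] [-3.14061430e+00  9.43970403e-04 -2.97612238e+00] [ 0.30598781 -0.35652224  0.37795208]
go [-0.0004  0.0025  0.0024] [-0.06  0.05 -0.14] dist 0.004
```

```bash
python3 -m inch '[[0,0.0025,0.001,0,0,0],[0,0.0025,0.002,0,0,0],[0,0.0025,0.002,0,0,0],[0,0.0025,0.002,0,0,0],[0,0.0025,0.002,0,0,0],[0,0.0025,0.002,0,0,0],[0,0.0025,0.002,0,0,0],[0,0.0025,0.002,0,0,0],[0,0.0025,0.002,0,0,0],[0,0.0025,0.002,0,0,0]]' 1
python3 -m inch '[[0,0,-0.005,0,0,0],[0,0,-0.015,0,0,0],[0,0,-0.03,0,0,0],[0,0,-0.055,0,0,0],[0,0,-0.085,0,0,0],[0,0,-0.115,0,0,0],[0,0,-0.13,0,0,0],[0,0,-0.13,0,0,0],[0,0,-0.13,0,0,0]]'
python3 -c "
from h import *
s=sense();print(s['tool_pos'],s['orientation'],s['wrist_force'],s['moment'])
go(.6262,-.1298,.16,-.272)"
```

```text
t: 13.3
tool_pos: [0.4402, -0.343, 0.0355]
orientation: [-3.14, 0.001, -2.977]
wrist_force: [-2.0, 0.9, 4.9]
opening: 0.039
t: 14.2
tool_pos: [0.4391, -0.342, 0.1643]
orientation: [3.141, -0.001, -2.976]
wrist_force: [-0.1, 0.6, -2.9]
opening: 0.039
[ 0.43907288 -0.34200364  0.16430494] [ 3.14050035e+00 -1.19087631e-03 -2.97643051e+00] [-0.07773015  0.55567295 -2.88753052] [ 0.01163988  0.0849881  -0.03406482]
go [-0.2195  0.1785  0.0042] [ 0.05 -0.08 25.05] dist 0.283
```

```bash
python3 -m inch '[[-0.035,0.028,0,0,0,4],[-0.07,0.056,0,0,0,8],[-0.105,0.085,0,0,0,12],[-0.14,0.114,0,0,0,16],[-0.175,0.142,0,0,0,20],[-0.205,0.167,0,0,0,24],[-0.2195,0.1785,0,0,0,25],[-0.2195,0.1785,0.03,0,0,25],[-0.2195,0.1785,0.06,0,0,25],[-0.2195,0.1785,0.08,0,0,25],[-0.2195,0.1785,0.08,0,0,25],[-0.2195,0.1785,0.08,0,0,25]]'
python3 -c "
from h import *
s=sense();print(s['tool_pos'],s['orientation'],s['wrist_force'],s['moment'])
go(.6262,-.1298,.0315,-.272)
cv2.imwrite('pics/c4.png',cv2.resize(snapshot('wrist')[60:360,170:470],None,fx=2,fy=2))"
```

```text
t: 15.4
tool_pos: [0.6262, -0.1302, 0.0836]
orientation: [-3.141, -0.003, 2.87]
wrist_force: [0.3, 0.9, -2.9]
opening: 0.0392
[ 0.62621426 -0.13022674  0.08355813] [-3.14127107e+00 -2.80809489e-03  2.87036217e+00] [ 0.25325329  0.8851329  -2.93583887] [ 0.01603495 -0.0620892  -0.05675987]
go [-0.      0.0004  0.0521] [-0.02 -0.16  0.04] dist 0.052
```

View pics/c4.png

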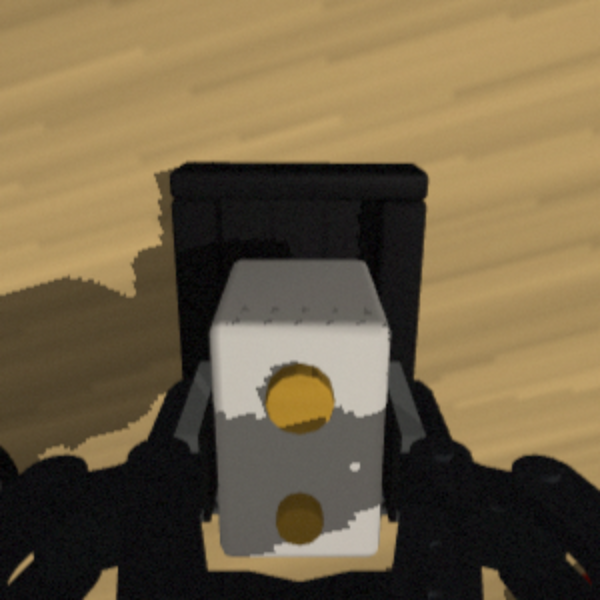

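```bash
python3 -m inch '[[0,0,0.02,0,0,0],[0,0,0.035,0,0,0],[0,0,0.045,0,0,0],[0,0,0.05,0,0,0],[0,0,0.0515,0,0,0],[0,0,0.0515,0,0,0],[0,0,0.0515,0,0,0]]'
python3 -c "
from h import *
go(.6262,-.1298,.0315,-.272)"
```

```text
t: 16.15
tool_pos: [0.6275, -0.1306, 0.034]
orientation: [3.142, 0.001, 2.87]
wrist_force: [-0.3, 0.7, -2.5]
opening: 0.039
go [0.0015 0.0004 0.0025] [0.   0.08 0.05] dist 0.003
```

```bash
python3 -m inch '[[0.001,0,0.001,0,0,0],[0.001,0,0.002,0,0,0],[0.001,0,0.0025,0,0,0],[0.001,0,0.0025,0,0,0],[0.001,0,0.0025,0,0,0]]'
python3 -m inch '[[0,0,0,0,0,0],[0,0,0,0,0,0],[0,0,0,0,0,0],[0,0,0,0,0,0],[0,0,0,0,0,0],[0,0,0,0,0,0],[0,0,-0.01,0,0,0],[0,0,-0.03,0,0,0],[0,0,-0.06,0,0,0],[0,0,-0.1,0,0,0],[0,0,-0.14,0,0,0],[0,0,-0.17,0,0,0]]' -1
python3 -c "
from h import *
s=sense();print(s['tool_pos'])
go(.42,.3,.20,-.145)"
```

```text
t: 16.65
tool_pos: [0.6262, -0.1301, 0.0316]
orientation: [3.142, 0.0, 2.87]
wrist_force: [-2.3, 0.7, 3.6]
opening: 0.0389
t: 17.85
tool_pos: [0.6269, -0.1304, 0.2047]
orientation: [3.141, 0.004, 2.87]
wrist_force: [-0.0, -0.3, -0.7]
opening: 0.0854
[ 0.62685695 -0.13042729  0.20467437]
go [0.3147 0.3592 0.0034] [-0.    0.24 -7.24] dist 0.478
```

```bash
python3 -c "
from h import *
snapshot('wrist')
wfit('dock','block_pack',(.626,-.13,-.27),.01,'w_dock2')
wfit('mat',None,(.611,.096,-.01),.003)
go(.42,.3,.20,-.145)"
```

```text
dock conf 0.65 0.65 6469 2405 fit [ 0.6266 -0.13   -0.2743] 0.032
block_pack [ 0.6276 -0.1294 -0.2481] 0.032
mat conf 0.9 0 5562 0 fit [ 0.6126  0.0964 -0.0319] 0.61
go [0.3126 0.3592 0.0005] [ 0.   -0.16 -7.23] dist 0.476
```

```bash
python3 -m inch '[[0.3147,0.3592,0.003,0,0,-7.3],[0.3147,0.3592,0.003,0,0,-7.3],[0.3147,0.3592,0.003,0,0,-7.3],[0.3147,0.3592,0.003,0,0,-7.3],[0.3147,0.3592,0.003,0,0,-7.3],[0.3147,0.3592,0.003,0,0,-7.3],[0.3147,0.3592,0.003,0,0,-7.3],[0.3147,0.3592,0.003,0,0,-7.3],[0.3147,0.3592,0.003,0,0,-7.3],[0.3147,0.3592,0.003,0,0,-7.3],[0.3147,0.3592,0.003,0,0,-7.3],[0.3147,0.3592,0.003,0,0,-7.3]]'
python3 -c "
from h import *
snapshot('wrist')
wfit('tester','twin_pack',(.442,.3015,-.195),.008,'w_tester2')
a=cv2.imread('pics/w_tester2.png')[110:270,240:400]; cv2.imwrite('pics/c5.png',cv2.resize(a,None,fx=3.7,fy=3.7,interpolation=2))"
```

```text
t: 19.35
tool_pos: [0.4182, 0.2999, 0.1966]
orientation: [-3.139, -0.002, 2.999]
wrist_force: [-0.7, -0.4, -0.2]
opening: 0.0854
tester conf 0.62 0.83 7658 2083 fit [ 0.4422  0.3011 -0.1884] 0.006
twin_pack [ 0.4411  0.2982 -0.1447] 0.129
```

View pics/c5.png

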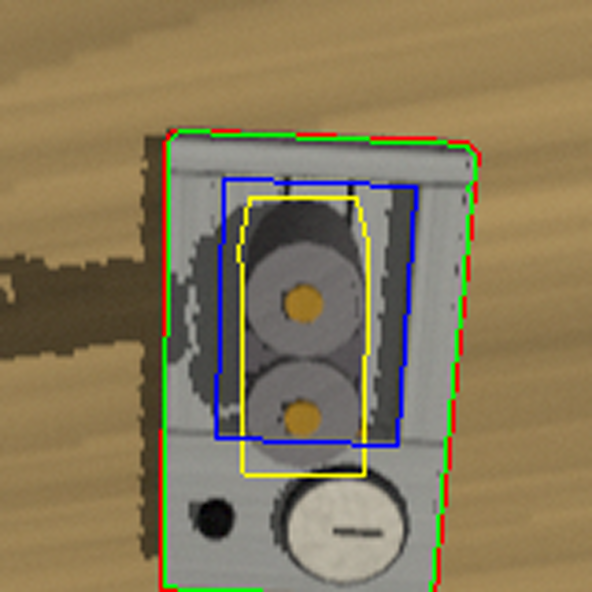

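```bash
python3 -c "
from h import *
P=np.array([ray('wrist',u/3.7+240-.5,v/3.7+110-.5,.069)[:2] for u,v in((304,303),(302,419))])
d=P[1]-P[0]; yaw=np.arctan2(d[1],d[0]); print(P.mean(0),np.linalg.norm(d),yaw)
x,y=P.mean(0); go(x,y,.029,yaw)"
```

```text
[0.44107035 0.29771906] 0.03338212717144249 -0.16072694747544028
go [-0.021   0.0027  0.1684] [-0.08 -0.    0.77] dist 0.17
```

```bash
python3 -m inch '[[-0.021,0.0027,0.03,0,0,0.5],[-0.021,0.0027,0.07,0,0,0.5],[-0.021,0.0027,0.105,0,0,0.5],[-0.021,0.0027,0.13,0,0,0.5],[-0.021,0.0027,0.15,0,0,0.5],[-0.021,0.0027,0.162,0,0,0.5],[-0.021,0.0027,0.167,0,0,0.5],[-0.021,0.0027,0.168,0,0,0.5],[-0.021,0.0027,0.168,0,0,0.5]]' -1
python3 -c "
from h import *
s=sense();print(s['tool_pos'],s['orientation'],s['wrist_force'])
go(.441,.2978,.029,-.155)"
```

```text
t: 20.45
tool_pos: [0.4409, 0.3001, 0.0305]
orientation: [3.141, 0.001, 2.989]
wrist_force: [0.1, 0.3, -0.0]
opening: 0.0857
[0.44088469 0.30007342 0.0305268 ] [3.14058769e+00 1.12203844e-03 2.98867672e+00] [ 0.09678031  0.30345486 -0.04044344]
go [-0.0005 -0.0022  0.0015] [0.06 0.06 0.12] dist 0.003
```

```bash
python3 -m inch '[[0,-0.002,0.001,0,0,0],[0,-0.002,0.0012,0,0,0],[0,-0.002,0.0012,0,0,0],[0,-0.002,0.0012,0,0,0],[0,-0.002,0.0012,0,0,0],[0,-0.002,0.0012,0,0,0],[0,-0.002,0.0012,0,0,0],[0,-0.002,0.0012,0,0,0],[0,-0.002,0.0012,0,0,0],[0,-0.002,0.0012,0,0,0]]' 1
python3 -m inch '[[0,0,-0.005,0,0,0],[0,0,-0.015,0,0,0],[0,0,-0.03,0,0,0],[0,0,-0.055,0,0,0],[0,0,-0.085,0,0,0],[0,0,-0.115,0,0,0],[0,0,-0.145,0,0,0],[0,0,-0.15,0,0,0],[0,0,-0.15,0,0,0]]'
python3 -c "
from h import *
s=sense();print(s['tool_pos'],s['orientation'],s['wrist_force'],s['moment'])
go(.56,-.02,.18,.03); go(.445,-.3398,.18,.222)"
```

```text
t: 21.45
tool_pos: [0.4403, 0.2982, 0.0291]
orientation: [3.141, 0.001, 2.989]
wrist_force: [0.1, -0.1, 6.2]
opening: 0.0324
t: 22.35
tool_pos: [0.4398, 0.2979, 0.1791]
orientation: [3.141, 0.001, 2.989]
wrist_force: [0.6, -0.4, -3.7]
opening: 0.0329
[0.43984307 0.29792326 0.17911537] [3.14076094e+00 7.96657050e-04 2.98921413e+00] [ 0.6184709  -0.41618545 -3.69909971] [-0.01075359  0.05299967  0.0737032 ]
go [-0.167 -0.296 -0.001] [  0.04   0.05 -10.45] dist 0.34
go [-0.1019 -0.6296 -0.0013] [  0.04   0.05 -21.45] dist 0.638
```

```bash
python3 -m inch '[[-0.012,-0.021,0,0,0,-0.8],[-0.036,-0.063,0,0,0,-2.3],[-0.06,-0.106,0,0,0,-3.8],[-0.084,-0.149,0,0,0,-5.3],[-0.108,-0.191,0,0,0,-6.8],[-0.132,-0.234,0,0,0,-8.3],[-0.152,-0.27,0,0,0,-9.5],[-0.164,-0.31,0,0,0,-11],[-0.16,-0.355,0,0,0,-12.5],[-0.151,-0.40,0,0,0,-14],[-0.142,-0.445,0,0,0,-15.5],[-0.133,-0.49,0,0,0,-17]]'
python3 -c "
from h import *
go(.445,-.3398,.18,.222)"
```

```text
t: 23.55
tool_pos: [0.4946, -0.2076, 0.1761]
orientation: [3.139, -0.005, -2.996]
wrist_force: [0.9, -0.1, -2.7]
opening: 0.033
go [ 0.0682 -0.1236 -0.0039] [ 0.16 -0.25 -4.38] dist 0.141
```

```bash
python3 -m inch '[[0.018,-0.035,0,0,0,-1.2],[0.036,-0.07,0,0,0,-2.4],[0.052,-0.1,0,0,0,-3.5],[0.064,-0.12,0,0,0,-4.3],[0.068,-0.125,0,0,0,-4.4],[0.068,-0.125,0.03,0,0,-4.4],[0.068,-0.125,0.06,0,0,-4.4],[0.068,-0.125,0.085,0,0,-4.4],[0.068,-0.125,0.09,0,0,-4.4],[0.068,-0.125,0.09,0,0,-4.4],[0.068,-0.125,0.09,0,0,-4.4]]'
python3 -c "
from h import *
s=sense();print(s['tool_pos'],s['orientation'],s['wrist_force'])
go(.445,-.3398,.035,.222)
cv2.imwrite('pics/c6.png',cv2.resize(snapshot('wrist')[60:360,170:470],None,fx=2,fy=2))"
```

```text
t: 24.65
tool_pos: [0.4486, -0.3398, 0.0894]
orientation: [-3.141, 0.001, -2.92]
wrist_force: [-0.1, 0.2, -2.0]
opening: 0.0322
[ 0.44860486 -0.33979013  0.0893719 ] [-3.14073405e+00  1.27186209e-03 -2.91973510e+00] [-0.09482495  0.18682394 -1.98445493]
go [0.0036 0.0008 0.0544] [-0.05  0.07 -0.01] dist 0.054
```

View pics/c6.png

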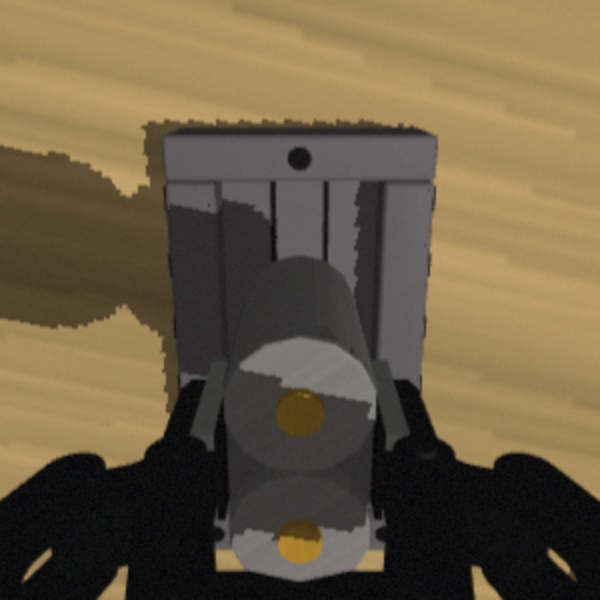

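```bash
python3 -m inch '[[0.0036,0.0005,0.015,0,0,0],[0.0036,0.0005,0.03,0,0,0],[0.0036,0.0005,0.042,0,0,0],[0.0036,0.0005,0.048,0,0,0],[0.0036,0.0005,0.051,0,0,0],[0.0036,0.0005,0.0525,0,0,0],[0.0036,0.0005,0.0525,0,0,0],[0.0036,0.0005,0.0525,0,0,0]]'
python3 -c "
from h import *
print(sense()['wrist_force'])
go(.445,-.3398,.035,.222)"
```

```text
t: 25.5
tool_pos: [0.4443, -0.3406, 0.0366]
orientation: [-3.141, 0.001, -2.921]
wrist_force: [1.1, -0.3, -3.0]
opening: 0.0328
[ 1.06511236 -0.33161227 -2.9990453 ]
go [-0.0008  0.0006  0.0016] [-0.04  0.04 -0.06] dist 0.002
```

```bash
python3 -m inch '[[0,0.0005,0.001,0,0,0],[0,0.0005,0.0017,0,0,0],[0,0.0005,0.0017,0,0,0],[0,0.0005,0.0017,0,0,0]]'
python3 -m inch '[[0,0,0,0,0,0],[0,0,0,0,0,0],[0,0,0,0,0,0],[0,0,0,0,0,0],[0,0,0,0,0,0],[0,0,0,0,0,0],[0,0,-0.01,0,0,0],[0,0,-0.03,0,0,0],[0,0,-0.06,0,0,0],[0,0,-0.1,0,0,0],[0,0,-0.14,0,0,0],[0,0,-0.17,0,0,0]]' -1
python3 -c "
from h import *
snapshot('wrist')
wfit('meter','twin_pack',(.445,-.34,.22),.014,'w_meter2')
a=cv2.imread('pics/w_meter2.png')[110:270,240:400]; cv2.imwrite('pics/c7.png',cv2.resize(a,None,fx=3.7,fy=3.7,interpolation=2))
go(.592,.0965,.2,-.012)"
```

```text
t: 25.9
tool_pos: [0.4441, -0.34, 0.0351]
orientation: [-3.141, 0.0, -2.921]
wrist_force: [-0.9, 1.2, 4.1]
opening: 0.0328
t: 27.1
tool_pos: [0.4444, -0.3403, 0.208]
orientation: [-3.139, 0.002, -2.921]
wrist_force: [-0.4, -0.5, 0.7]
opening: 0.085
meter conf 0.9 0.82 9611 1998 fit [ 0.4445 -0.34    0.2223] 0.007
twin_pack [ 0.4453 -0.3383  0.259 ] 0.134
go [-0.2401  0.3933  0.0052] [-0.07  0.07 13.35] dist 0.461
```

View pics/c7.png

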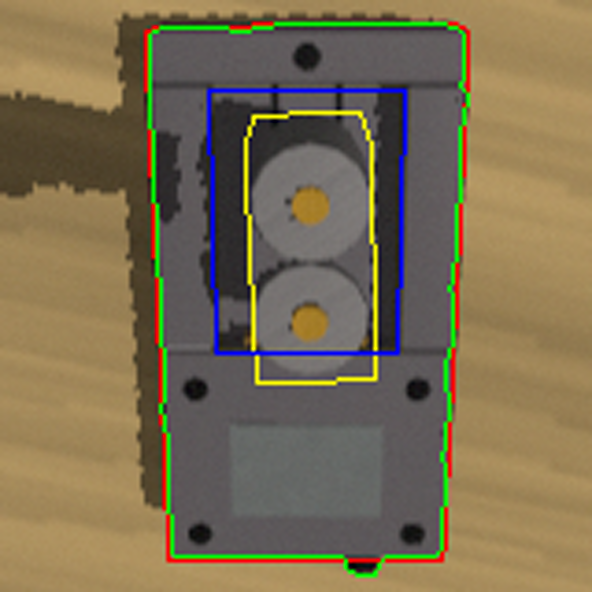

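Twin pack stands centred in the meter bay (brass tops at crop 310,205 and 309,323). Now the eight-pack on the mat.

```bash
python3 -m inch '[[-0.24,0.393,0.005,0,0,13.3],[-0.24,0.393,0.005,0,0,13.3],[-0.24,0.393,0.005,0,0,13.3],[-0.24,0.393,0.005,0,0,13.3],[-0.24,0.393,0.005,0,0,13.3],[-0.24,0.393,0.005,0,0,13.3],[-0.24,0.393,0.005,0,0,13.3],[-0.24,0.393,0.005,0,0,13.3],[-0.24,0.393,0.005,0,0,13.3],[-0.24,0.393,0.005,0,0,13.3],[-0.24,0.393,0.005,0,0,13.3],[-0.24,0.393,0.005,0,0,13.3]]'
python3 -c "
from h import *
snapshot('wrist')
wfit('mat','eight_pack',(.611,.096,-.01),.003,'w_mat')
a=cv2.imread('pics/w_mat.png')[110:270,240:400]; cv2.imwrite('pics/c8.png',cv2.resize(a,None,fx=3.7,fy=3.7,interpolation=2))
go(.612,.0965,.024,-.012)"
```

```text
t: 28.5
tool_pos: [0.5909, 0.0941, 0.1981]
orientation: [-3.139, -0.003, 3.129]
wrist_force: [-0.8, -1.0, 0.4]
opening: 0.0854
mat conf 0.6 0.56 5123 1916 fit [ 0.6127  0.097  -0.0094] 0.005
eight_pack [ 0.612   0.0971 -0.0083] 0.024
go [-0.0204  0.0035  0.1753] [-0.08 -0.03 -0.16] dist 0.177
```

View pics/c8.png

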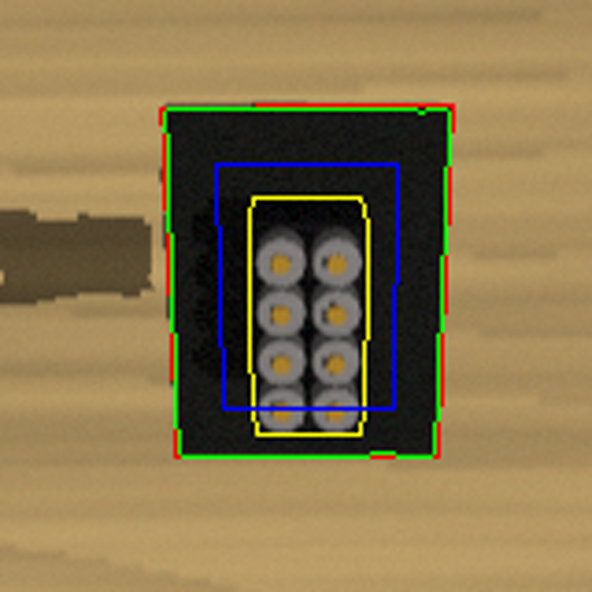

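```bash
python3 -m inch '[[-0.0204,0.002,0.03,0,0,0],[-0.0204,0.002,0.07,0,0,0],[-0.0204,0.002,0.11,0,0,0],[-0.0204,0.002,0.14,0,0,0],[-0.0204,0.002,0.157,0,0,0],[-0.0204,0.002,0.168,0,0,0],[-0.0204,0.002,0.174,0,0,0],[-0.0204,0.002,0.174,0,0,0],[-0.0204,0.002,0.174,0,0,0]]' -1
python3 -c "
from h import *
go(.612,.097,.024,-.01)"
```

```text
t: 29.6
tool_pos: [0.6132, 0.0979, 0.0265]
orientation: [3.141, 0.002, 3.13]
wrist_force: [0.8, 0.2, 0.3]
opening: 0.085
go [ 0.0012 -0.0009  0.0025] [ 0.02  0.12 -0.08] dist 0.003
```

```bash
python3 -m inch '[[0.001,-0.0005,0.001,0,0,0],[0.001,-0.0005,0.002,0,0,0],[0.001,-0.0005,0.002,0,0,0],[0.001,-0.0005,0.002,0,0,0],[0.001,-0.0005,0.002,0,0,0],[0.001,-0.0005,0.002,0,0,0],[0.001,-0.0005,0.002,0,0,0],[0.001,-0.0005,0.002,0,0,0],[0.001,-0.0005,0.002,0,0,0],[0.001,-0.0005,0.002,0,0,0]]' 1
python3 -m inch '[[0,0,-0.005,0,0,0],[0,0,-0.015,0,0,0],[0,0,-0.03,0,0,0],[0,0,-0.055,0,0,0],[0,0,-0.085,0,0,0],[0,0,-0.115,0,0,0],[0,0,-0.13,0,0,0],[0,0,-0.13,0,0,0],[0,0,-0.13,0,0,0]]'
python3 -c "
from h import *
s=sense();print(s['tool_pos'],s['orientation'],s['wrist_force'],s['moment'])
go(.442,.3013,.155,-.191)"
```

```text
t: 30.6
tool_pos: [0.6118, 0.0975, 0.024]
orientation: [3.141, 0.001, 3.13]
wrist_force: [-0.6, -0.8, 5.4]
opening: 0.0327
t: 31.5
tool_pos: [0.6108, 0.0974, 0.1535]
orientation: [-3.141, -0.0, 3.131]
wrist_force: [0.4, -0.3, -2.7]
opening: 0.0327
[0.61077973 0.0973992  0.15352957] [-3.14148404e+00 -4.19216495e-04  3.13050381e+00] [ 0.35859148 -0.28151882 -2.66397414] [-0.04690877  0.01167364  0.00045218]
go [ 0.171   0.202  -0.0014] [-1.000e-02 -2.000e-02  1.031e+01] dist 0.265
```

```bash
python3 -m inch '[[0.026,0.031,0,0,0,1.6],[0.054,0.063,0,0,0,3.2],[0.082,0.097,0,0,0,5],[0.11,0.13,0,0,0,6.7],[0.137,0.162,0,0,0,8.3],[0.16,0.19,0,0,0,9.7],[0.17,0.2015,0,0,0,10.3],[0.17,0.2015,0.03,0,0,10.3],[0.17,0.2015,0.06,0,0,10.3],[0.17,0.2015,0.075,0,0,10.3],[0.17,0.2015,0.075,0,0,10.3],[0.17,0.2015,0.075,0,0,10.3]]'
python3 -c "
from h import *
go(.442,.3013,.029,-.191)
cv2.imwrite('pics/c9.png',cv2.resize(snapshot('wrist')[60:360,170:470],None,fx=2,fy=2))"
```

```text
t: 32.7
tool_pos: [0.4432, 0.3005, 0.0778]
orientation: [-3.14, -0.001, 2.951]
wrist_force: [0.4, -0.0, -2.2]
opening: 0.0325
go [0.0012 0.0006 0.0488] [-0.08 -0.07  0.01] dist 0.049
```

View pics/c9.png

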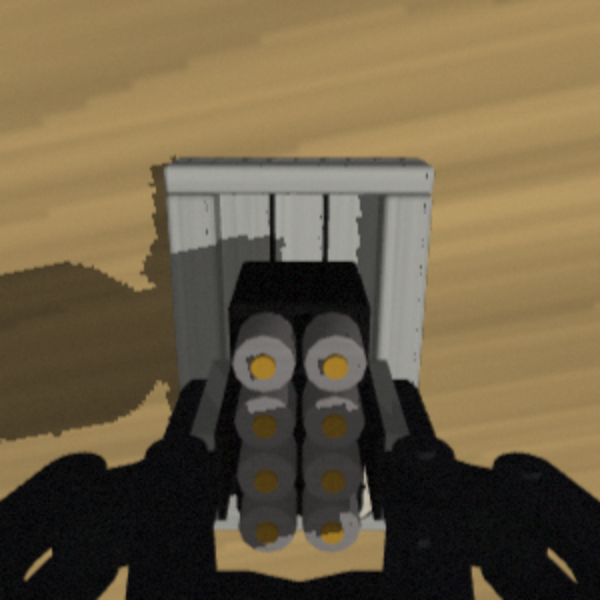

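The eight-pack hangs upright and square over the tester bay (columns 232–368, bay about 215–385).

```bash
python3 -m inch '[[0.001,0.0005,0.015,0,0,0],[0.001,0.0005,0.03,0,0,0],[0.001,0.0005,0.04,0,0,0],[0.001,0.0005,0.044,0,0,0],[0.001,0.0005,0.047,0,0,0],[0.001,0.0005,0.047,0,0,0],[0.001,0.0005,0.047,0,0,0],[0.001,0.0005,0.047,0,0,0]]'
python3 -c "
from h import *
go(.442,.3013,.029,-.191)"
```

```text
t: 33.55
tool_pos: [0.443, 0.3017, 0.0319]
orientation: [3.141, 0.001, 2.951]
wrist_force: [0.9, -0.1, -2.1]
opening: 0.0324
go [ 0.0009 -0.0006  0.0029] [0.04 0.04 0.  ] dist 0.003
```

```bash
python3 -m inch '[[0.0005,0,0.001,0,0,0],[0.0005,0,0.002,0,0,0],[0.0005,0,0.003,0,0,0],[0.0005,0,0.003,0,0,0],[0.0005,0,0.003,0,0,0]]'
python3 -m inch '[[0,0,0,0,0,0],[0,0,0,0,0,0],[0,0,0,0,0,0],[0,0,0,0,0,0],[0,0,0,0,0,0],[0,0,0,0,0,0],[0,0,-0.01,0,0,0],[0,0,-0.03,0,0,0],[0,0,-0.06,0,0,0],[0,0,-0.1,0,0,0],[0,0,-0.14,0,0,0],[0,0,-0.17,0,0,0]]' -1
python3 -m inch '[[0,0,-0.01,0,0,0],[0,0,-0.01,0,0,0]]'
python3 -c "
from h import *
snapshot('wrist')
wfit('tester','eight_pack',(.442,.301,-.19),.008,'w_t3')
a=cv2.imread('pics/w_t3.png')[90:270,230:410]
b=snapshot('top')[100:300,140:540]; b=cv2.resize(b,(800,400),interpolation=2)
a=cv2.resize(a,(390,390)); c=np.zeros((390,800,3),np.uint8)
cv2.imwrite('pics/c10.png',b)
for nm in 'tin flask spool block_pack eight_pack twin_pack'.split():
  print(nm,[(np.round(ray('top',*(np.array(x['centre'])*[640,400]),0),3),round(x['conf'],2)) for x in mark_of(nm,'top')[:1]])
C=cam('top')
for b,p,z,p0 in(('dock','block_pack',.01,(.626,-.13,-.27)),('meter','twin_pack',.014,(.445,-.34,.22)),('tester','eight_pack',.008,(.442,.301,-.19))):
  m,_=mask(p,'top'); print(p,fit([('top',m,C)],PACK[p],p0,z))
"
```

```text
t: 34.05
tool_pos: [0.4421, 0.3017, 0.0289]
orientation: [3.141, 0.0, 2.951]
wrist_force: [-1.9, -0.7, 4.8]
opening: 0.0325
t: 35.25
tool_pos: [0.4427, 0.3019, 0.2018]
orientation: [3.139, 0.002, 2.951]
wrist_force: [0.4, 0.6, -0.6]
opening: 0.0851
t: 35.45
tool_pos: [0.4428, 0.302, 0.2102]
orientation: [3.139, 0.003, 2.951]
wrist_force: [0.3, 0.3, -1.0]
opening: 0.0853
tester conf 0.8 0.95 7939 1884 fit [ 0.4421  0.3011 -0.1935] 0.004
eight_pack [ 0.4431  0.3023 -0.1852] 0.026
tin [(array([ 0.43 , -0.114,  0.   ]), 0.83)]
flask [(array([0.442, 0.097, 0.   ]), 0.78)]
spool [(array([ 0.675, -0.307,  0.   ]), 0.93)]
block_pack [(array([ 0.632, -0.131,  0.   ]), 0.82)]
eight_pack [(array([0.437, 0.306, 0.   ]), 0.63)]
twin_pack [(array([ 0.445, -0.35 ,  0.   ]), 0.59)]
block_pack (array([ 0.62709536, -0.12849446, -0.28663806]), np.float64(0.008818371943613483))
twin_pack (array([ 0.44416151, -0.33635971,  0.22146935]), np.float64(0.10599677520150015))
eight_pack (array([ 0.440812  ,  0.2990626 , -0.13975233]), np.float64(0.3265917440486666))
```

View pics/c10.png

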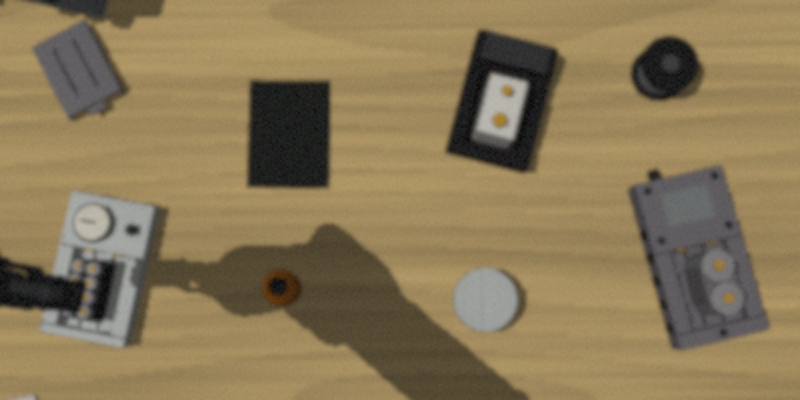

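View pics/w_t3.png

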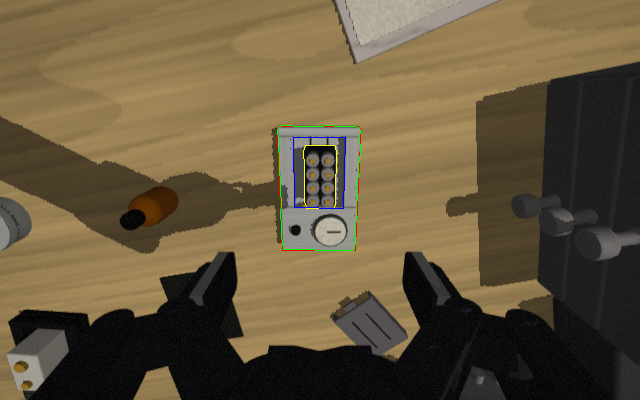

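```bash
python3 -c "
from bench import *
print(hand_in(), sense()['t'])"
```

```text
the job is handed in; nothing more can be done
the job is handed in; nothing more can be done
```

All three packs are in their new bays, and I handed the job in at about 36 s of robot time (limit 112 s). I parked the eight-cell pack on the mat, moved the block to the dock and the twin-cell pack to the meter. Last, I moved the eight-cell pack from the mat to the tester.

**Last checks**
- **Block pack in the dock:** the wrist-camera fit puts it about 1 mm from the bay centre and 1.5° off the bay's yaw. A separate top-camera fit agrees within about 2 mm.
- **Eight-cell pack in the tester:** the wrist-camera fit puts it about 1.5 mm from the centre and 0.5° off.
- **Twin-cell pack in the meter:** the box model fits its round cells poorly. I relied instead on the release position, within 1 mm of the bay centre, and on the picture, which shows it upright and centred.
- **Release:** all three packs touched the bay floor before I let go (3.6 to 4.8 N upward). The gripper is open and about 20 cm above the bench.
- **Tin, bottle and spool:** in the top pictures they are where they were.

**Checks that disagreed**
- The top-camera fit of the eight-cell pack was not usable because the arm hid most of the pack.
- The network's point for the tin shifted 7 mm between the first and last top pictures. I take this as detector noise, because the first top and scene readings already differed by 10 mm and the arm never went near it.

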